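# Tuck a flashing strip under a lapped shingle and hold it down

### The job

Lay the metal flashing strip flat on the bare board of the roof panel, in front of the shingle, and push its end square and flush against the side fence; then slide it along the fence until its far edge is tucked under the lapped shingle and fully home against the batten beneath, without lifting the shingle. Finish still holding the strip, pressing it flat onto the board with about 10 N, and do not let go: the job ends holding. Leave the other things on the table alone.

Things in the scene. Friction and masses are not known exactly. Their poses are not given: they have to be found in the camera images.
- flashing: Loose rigid aluminium flashing strip, about 0.22 kg: flat plate 105 (its x) by 160 (y) by 4 mm with a standing fold along y to grip it by. Origin: middle of the plate's underside. The +x edge goes under the shingle, the +y end against the fence. Starts flat on a scrap board left of the panel, +x roughly ahead of the robot (within 0.4 rad).
- fold (a point): Middle of the strip's standing fold (8 mm thick in x, 60 mm long in y), 30.5 mm to the -x side of the plate's middle and 19 mm above its underside; the fold stands free from 4 to 36.5 mm above the underside. Grip it here from above, closing along the strip's x.
- tuck_edge (a point): Middle of the strip's far (+x) edge, half way up its 4 mm thickness.
- fence_end (a point): Middle of the strip's +y end face, half way up its thickness.
- panel: Fixed wooden roof panel flat on the table, 300 (its x) by 240 mm (y). Origin: centre of its underside, on the table; x points up the roof, away from the robot, y to the left. Fence: bar along the left side, inner face at y = +100 mm, top 48 mm above the table. Batten: near face at x = +45 mm, 9 mm high. Fixed upper shingles from x = +85 mm, top 43 mm above the table.
- deck: The panel's bare plywood board, on which the strip is pressed: x from -150 mm, y from -120 to +100 mm, top 18 mm above the table; fixed; same origin and axes as the panel.
- home_corner (a point): Corner on the board's top where the fence's inner face meets the batten's near face (panel x = +45, y = +100 mm, 18 mm above the table). The strip's +x, +y corner belongs here.
- shingle (a joint): Lift of the lapped shingle, a brown wooden plate 110 (x) by 196 (y) by 8 mm, hinged at its upper edge (panel x = +110 mm), held down lightly by a spring (about 2 N at the lip). 0 = lying on the batten; rad, grows as the lip rises (0.01 is about 1.1 mm at the lip). Must stay below 0.04.
- shingle_lip (a point): Middle of the shingle's lower near edge (panel x = 0, y = 0, 27 mm above the table): the slot below it is 9 mm high and 45 mm deep to the batten. The shingle's top is 35 mm above the table.
- scrap: Fixed scrap of plywood 140 (x) by 190 (y) by 22 mm lying on the table, on which the strip starts. Origin: centre of its underside.
- sanding_block: Wooden sanding block 40x68x28 mm, a bystander: leave it. Origin: centre of its underside.
- spool: Upright spool of black thread, 38 mm across, 60 mm high, a bystander: leave it. Origin: centre of its underside.
Not all that is in view belongs to the job. Leave any purple look-alike of the flashing alone.

How it is judged:
By the outcome, as a careful person would: the job done as asked, in the order asked, and still so for the second after the job is handed in, while the arm keeps its last pose, push and grip.
It also fails if it takes over 45 s, if anything falls off the work surface, if the arm or the gripper's body presses on something with over 40 N, if the wrist force passes 120 N, or if a joint passes its speed limit or range.

### The arm

A 7-joint arm with a two-finger parallel gripper is mounted at the origin on a cart in front of the work surface, level with it; the furniture and walls round the work are solid. World frame = base frame: x ahead of the robot, y to its left, z up, the work surface at z = 0. Lengths are in m, angles in rad, forces in N, time in s.
With the tool pointing down it reaches from about 0.425 to 0.875 m from the base axis. Payload 4.7 kg.
Tool frame: the origin (TCP) lies between the finger pads; the fingertips stand manip.tips_ahead ahead of it and the grasp point (between the pads) lies 6 mm ahead of it (manip.tips_ahead is the distance from the TCP to the fingertips, in m); z points along the fingers, y is the line along which they close (so a half turn about z gives the same grasp; the last joint's range is limited). The gripper opens to 87 mm and grips with 3 to 60 N. Pads are 19 mm wide; open, the fingers measure 117 mm over their backs; the gripper's body (75 mm by 190 mm) begins 51 mm behind the grasp point.
Start: joints at [-1.301, 0.321, -0.07, 1.45, 0.023, 1.371, -0.057], TCP at [0.164, 0.629, 0.248] pointing down, gripper open.
Joint ranges: [-2.86, 2.86], [-0.3, 2.09], [-1.38, 1.24], [0.06, 2.45], [-1.56, 4.7], [0.09, 2.05], [-2.69, 2.69]. Speed limits (rad/s): [2.57, 2.57, 3.14, 3.14, 3.14, 3.14, 3.14].

### API

Orientations are given as a unit quaternion [x, y, z, w].
In Python, from bench import manip gives the robot as it stands.
- The arm moves only by the tool step_arm, never from a script. Its argument "targets" is one flat list of numbers, 7 for each row, row after row: the closure, from -1 (fully open) to 1 (shut), so that 0 is half open, then the shift along the tool's x, y, z scaled (see below), then the turn, a rotation vector about the tool's x, y, z scaled (see below). A call has 1 to 10 rows; each row shifts and turns the commanded pose from where the row before left it, along the tool's axes as they then stand; what a row does not reach is not made up. The controller multiplies each number of a shift by 300 mm and each number of a turn by pi rad. A row lasts 1/10 s, in which the tool goes at most 50 mm and 8.59 degrees, less where a joint would pass 70% of its speed; a pose out of reach is approached as far as the arm can. A call with a number of a shift or a turn outside -1 to 1 is refused whole. A call with a gripper value outside its range is refused whole. The fingers move at their own pace and stop on an object; "squeeze" is the grip in N (left out, the last holds). Time passes only in rows, so rows that do not move let the fingers close. It gives the time, the measured TCP pose, the force, the opening and the grip force at its end, in the units of the state.
- manip.sense(): the state, without advancing time (a new reading comes with each control period).
- manip.capture(name): name is "scene" or "top"; returns a dict with "pixels" (480x640x3 uint8, blue, green, red), "z_map" (480x640 float32, m along the optical axis (not along the pixel's ray), 0 where there is no reading), "camera_matrix" (3x3 intrinsics, pixels), "position" and "attitude" of the camera in the world. Camera axes: x right, y up, looking along -z (the intrinsics and any distortion apply to the point x, -y, -z); pixel columns grow to the right and rows downward; lengths in m; the calibration is good to about 2 mm. A picture is of the moment at which its call begins.
- manip.job_done(): hands the job in; it is judged then, once.
The state is a dict: "time": time; "joint_positions": joint angles; "qvel": joint speeds; "tau": joint torques, N m; "ee_pos": TCP position; "tool_rot": TCP orientation; "force": force on the tool from outside, world axes, zero at the start; "ft_torque": the same for the moment, N m; "opening": finger opening in m; "grip_force": force on a finger pad.
Only numpy, scipy, OpenCV 4.12 (cv2) and the standard library are available. Lean on these libraries where they do the work, as an engineer would, in place of code of your own. Each camera call takes 0.05 s, during which the arm holds its last target. There are 200 camera calls.

## Working session

There is one attempt and no reset: what is moved stays moved. The work goes in short steps, Python scripts to look and compute and a tool call to move; the robot and the scene stay as the last step left them, time stands still between calls to the robot, and variables do not carry over. Pictures are saved under pics/ and viewed, at most 10 in all, crops included, and the job is handed in when it is done.

Besides the shell and the picture viewer there is one more tool, called after "Emit:" as name(argument=value, ...) on one line, values as JSON. step_arm: Moves the arm, as the interface text tells. Its arguments: {"type":"object","properties":{"targets":{"type":"array","items":{"type":"number","minimum":-1,"maximum":1}},"squeeze":{"type":"number"}},"required":["targets"]}

```bash
mkdir -p pics; ls; python3 - <<'E'
from bench import manip
import cv2,numpy as np
print(manip.sense(), manip.tips_ahead)
for n in("scene","top"):
    c=manip.capture(n); cv2.imwrite(f"pics/{n}0.png",c["pixels"]); print(n,c["camera_matrix"],c["position"],c["attitude"],[k for k in c])
    np.savez(f"{n}0.npz",**{k:v for k,v in c.items() if isinstance(v,(np.ndarray,list,tuple))})
E
```

```text
pics
{'time': 0.0, 'joint_positions': array([-1.30091067,  0.32181895, -0.07009779,  1.45167526,  0.02260202,
        1.37081311, -0.0569291 ]), 'qvel': array([ 0.00137133,  0.00096023, -0.00031717, -0.00165447, -0.00070924,
        0.0004169 , -0.00112699]), 'tau': array([-5.16359778e-04, -4.91289783e+01, -4.03998401e-01, -3.12528992e+01,
       -6.39036717e-02,  4.38574667e-02,  1.94277945e-04]), 'ee_pos': array([0.16436318, 0.62834572, 0.24646409]), 'tool_rot': array([ 1.27537327e-01,  9.91833303e-01, -9.60810059e-04, -7.44515671e-05]), 'force': array([-0.33397913, -0.41553068,  0.17322156]), 'ft_torque': array([-0.02149298, -0.01888482, -0.00533456]), 'grip_force': 0.0, 'opening': 0.08689722597631168} 0.025
scene [[456.97897599   0.         321.85126319]
 [  0.         456.97897599 237.16623564]
 [  0.           0.           1.        ]] [0.00333594 0.51020133 0.5864574 ] [-0.16244806  0.45652946  0.81962226 -0.30563186] ['pixels', 'z_map', 'camera_matrix', 'position', 'attitude']
top [[508.75588147   0.         321.54377048]
 [  0.         508.75588147 237.37514248]
 [  0.           0.           1.        ]] [ 0.43737508 -0.09804908  1.31078369] [ 0.03560323 -0.03511498 -0.70355569  0.70887851] ['pixels', 'z_map', 'camera_matrix', 'position', 'attitude']
```

View pics/scene0.png

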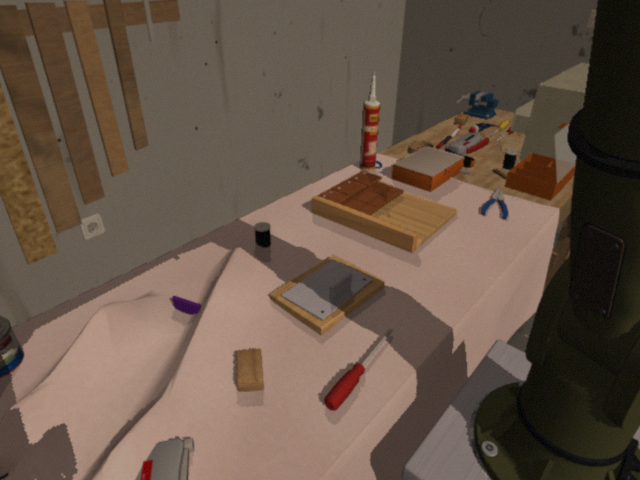

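View pics/top0.png

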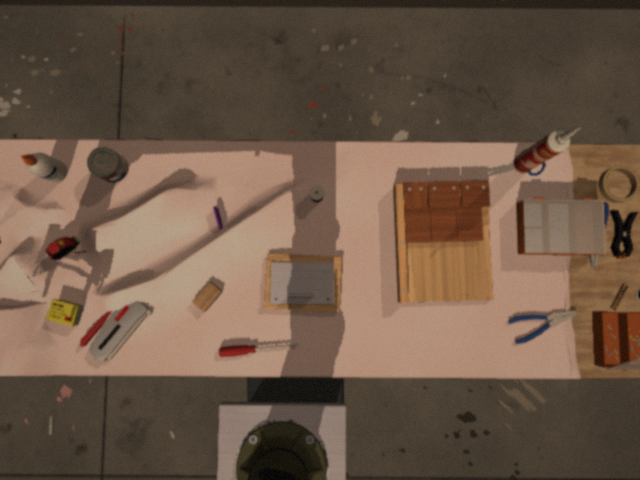

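The scene view shows the grey flashing on its scrap at about (330,290), with the panel at (385,210), the block at (250,370) and the spool at (262,235). In the top view the strip is at (302,282), the panel at (445,242), the block at (208,294) and the spool at (317,195).

Candidates for the flashing:
- The grey plate with a fold on the scrap: scene (330,290), top (302,282). This one matches the description.
- The purple piece: scene (186,304), top (218,217). It's the look-alike.
- The grey slab on an orange box: top (562,227). It isn't on a scrap and has no fold.

I choose the first and will check it in a crop.

```bash
cat > h.py <<'E'
import numpy as np,cv2
from scipy.spatial.transform import Rotation as R
def load(n): return dict(np.load(n))
def ray(c,uv,z):
    K=c["camera_matrix"];uv=np.atleast_2d(uv).astype(float)
    d=np.c_[(uv[:,0]-K[0,2])/K[0,0],-(uv[:,1]-K[1,2])/K[1,1],-np.ones(len(uv))]
    d=R.from_quat(c["attitude"]).apply(d);p=np.array(c["position"])
    return p+d*((z-p[2])/d[:,2])[:,None]
def proj(c,P):
    K=c["camera_matrix"];q=R.from_quat(c["attitude"]).inv().apply(np.atleast_2d(P)-c["position"])
    return np.c_[K[0,2]-K[0,0]*q[:,0]/q[:,2],K[1,2]+K[1,1]*q[:,1]/q[:,2]]
def cloud(c):
    z=c["z_map"];v,u=np.indices(z.shape);K=c["camera_matrix"]
    q=np.stack([(u-K[0,2])/K[0,0]*z,-(v-K[1,2])/K[1,1]*z,-z],-1)
    return R.from_quat(c["attitude"]).apply(q.reshape(-1,3)).reshape(q.shape)+c["position"]
E
python3 - <<'E'
from h import *
s=load("scene0.npz");t=load("top0.npz")
print(proj(t,[[0,0,0],[.164,.629,.248]]))
C=cloud(t)
for n,u,v in[("table",360,300),("strip",320,290),("strip",285,275),("scrap",268,295),("deck",445,275),("fence",400,260),("shingle",440,225)]: print(n,C[v,u].round(4),ray(t,[u,v],0)[0].round(3))
C=cloud(s)
for n,u,v in[("strip",305,297),("deck",400,215),("table",300,380)]: print(n,C[v,u].round(4))
a=cv2.resize(s["pixels"][170:340,250:470],None,fx=3.6,fy=3.5,interpolation=2)[:300]
a=cv2.resize(s["pixels"][250:335,260:395],None,fx=5,fy=5,interpolation=2)[:300,:675]
b=cv2.resize(t["pixels"][170:320,250:510],None,fx=2.6,fy=2,interpolation=2)
def crop(c,x0,y0,x1,y1,f): return cv2.resize(c["pixels"][y0:y1,x0:x1],None,fx=f,fy=f,interpolation=cv2.INTER_CUBIC)
A=crop(s,260,170,460,335,3.6);B=crop(t,255,170,500,320,3.2)
cv2.imwrite("pics/c1.png",crop(s,260,170,460,320,4)); cv2.imwrite("pics/c2.png",crop(t,255,170,500,320,3.2))
E
```

```text
[[280.80804486 465.5410163 ]
 [-38.09081942 421.30707798]]
table [ 0.4087 -0.1962  0.0006] [ 0.409 -0.196  0.   ]
strip [ 0.4335 -0.0938  0.0235] [ 0.433 -0.094  0.   ]
strip [ 0.4704 -0.0053  0.0253] [ 0.471 -0.003  0.   ]
scrap [0.4199 0.0371 0.0209] [0.42  0.039 0.   ]
deck [ 0.4737 -0.4104  0.0177] [ 0.474 -0.415  0.   ]
fence [ 0.509  -0.2916  0.0504] [ 0.512 -0.299  0.   ]
shingle [ 0.5986 -0.3948  0.0389] [ 0.604 -0.404  0.   ]
strip [0.4646 0.0087 0.0249]
deck [ 0.5096 -0.4022  0.0162]
table [0.3485 0.1485 0.0038]
```

View pics/c1.png

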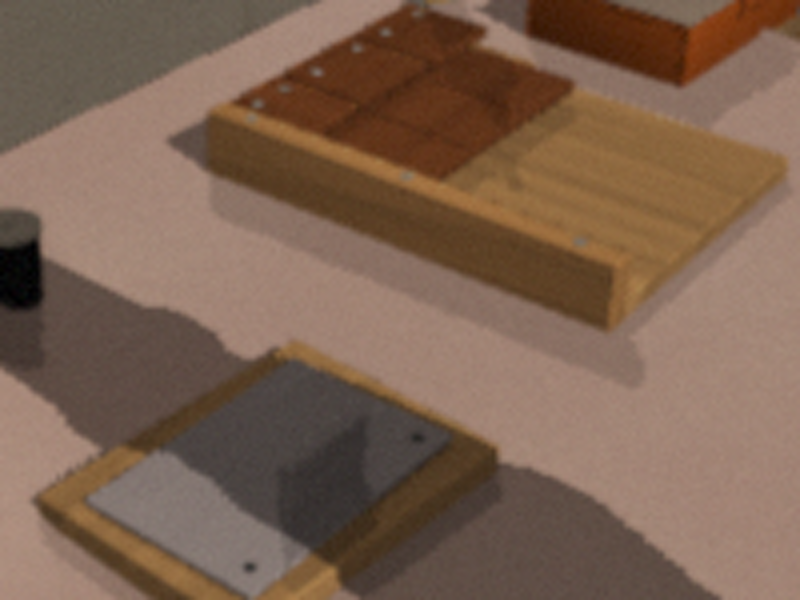

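View pics/c2.png

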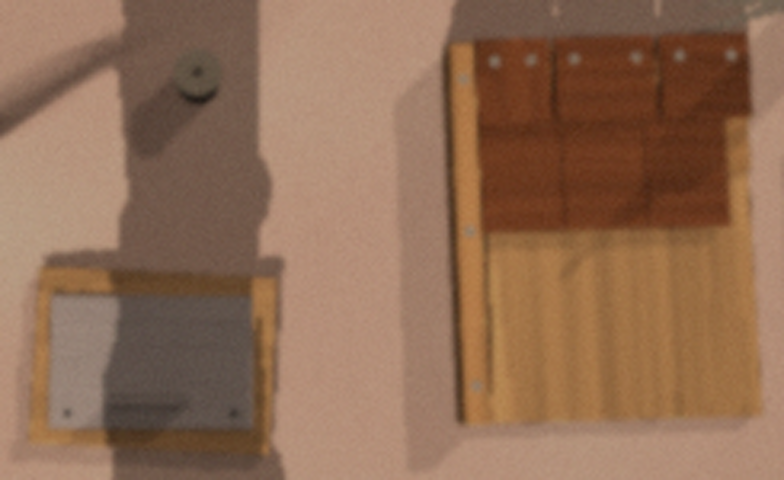

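The crops confirm it: a grey plate with a standing fold on its near side, top crop about (145,407), lying on the scrap. Next I measure the edges at sub-pixel.

```bash
cat >> h.py <<'E'
def edge(c,a,b,half=7,ch="b",n=60):
    """strongest edge near the pixel segment a-b -> fitted line end points (px) and rms"""
    lab=cv2.cvtColor(c["pixels"].astype(np.float32)/255,cv2.COLOR_BGR2Lab)
    hsv=cv2.cvtColor(c["pixels"].astype(np.float32)/255,cv2.COLOR_BGR2HSV)
    I={"L":lab[...,0],"a":lab[...,1],"b":lab[...,2],"s":hsv[...,1]*100}[ch]
    a,b=np.array(a,float),np.array(b,float);t=(b-a)/np.linalg.norm(b-a);m=np.array([-t[1],t[0]])
    s=np.arange(-half,half+.01,.25);P=a+np.linspace(0,1,n)[:,None]*(b-a)
    G=P[:,None]+s[None,:,None]*m
    pr=cv2.remap(cv2.GaussianBlur(I,(0,0),.8),G[...,0].astype(np.float32),G[...,1].astype(np.float32),cv2.INTER_LINEAR)
    g=np.abs(np.gradient(cv2.GaussianBlur(pr,(0,0),2),axis=1));k=g.argmax(1)
    w=np.where(np.abs(np.arange(len(s))-k[:,None])<5,g,0);o=(w*s).sum(1)/w.sum(1)
    x=np.linspace(0,1,n);ok=np.ones(n,bool)
    for _ in range(6):
        f=np.polyfit(x[ok],o[ok],1);r=o-np.polyval(f,x);ok=np.abs(r)<max(.4,1.5*np.median(np.abs(r)))
    return np.array([a+f[1]*m,b+(f[0]+f[1])*m]),r[ok].std(),ok.mean()
E
cat > m.py <<'E'
from h import *
t=load("top0.npz");s=load("scene0.npz")
def T(u,v): return (255+u/3.2,170+v/3.2)
def S(u,v): return (260+u/4,170+v/4)
def show(n,c,a,b,z,ch,axis,half=5):
    e,r,k=edge(c,a,b,half,ch);P=ray(c,e,z);d=P[1]-P[0]
    yaw=np.arctan2(d[1],d[0]) if axis=="x" else np.arctan2(-d[0],d[1])
    yaw=(yaw+np.pi/2)%np.pi-np.pi/2
    print(n,e.round(1).tolist(),"rms %.2f ok %.2f"%(r,k),P[:,:2].round(4).tolist(),"yaw %.2f deg"%np.degrees(yaw))
show("strip far T",t,T(60,294),T(245,296),.026,"s","y",4)
show("strip near T",t,T(60,430),T(240,430),.026,"s","y",4)
show("strip left T",t,T(50,305),T(50,420),.026,"s","x",4)
show("strip right T",t,T(252,305),T(250,420),.026,"s","x",4)
show("fold T",t,T(112,403),T(182,403),.0585,"L","y",2)
show("lip T",t,T(490,230),T(720,228),.035,"L","y",4)
show("front T",t,T(500,416),T(750,414),.018,"b","y",4)
show("right T",t,T(751,250),T(760,400),.018,"b","x",4)
show("fence out T",t,T(449,60),T(460,410),.048,"b","x",3)
show("fence in T",t,T(482,245),T(489,400),.048,"L","x",3)
show("strip right S",s,S(300,362),S(440,430),.026,"s","x",3)
show("strip far S",s,S(280,366),S(100,485),.026,"s","y",3)
show("strip left S",s,S(95,505),S(240,590),.026,"s","x",3)
show("lip S",s,S(460,170),S(565,95),.035,"L","y",3)
show("right/front S",s,S(640,300),S(780,180),.018,"b","y",3)
show("fenceout S",s,S(225,113),S(600,255),.048,"L","x",3)
C=cloud(s);m=np.zeros((480,640),bool);m[270:315,300:375]=1
Q=C[m&(C[...,2]>.036)&(C[...,2]<.07)&(np.abs(C[...,1]+.06)<.15)];print("fold S cloud",len(Q),Q.mean(0),Q.min(0),Q.max(0))
E
python3 m.py
```

```text
strip far T [[273.8, 261.4], [331.6, 262.1]] rms 0.09 ok 1.00 [[0.5045, 0.0236], [0.5037, -0.1225]] yaw -0.31 deg
strip near T [[273.8, 303.6], [330.0, 303.7]] rms 0.05 ok 1.00 [[0.3987, 0.0218], [0.3994, -0.1191]] yaw 0.28 deg
strip left T [[270.4, 265.3], [269.5, 301.2]] rms 0.08 ok 1.00 [[0.4945, 0.0319], [0.4045, 0.0324]] yaw -0.35 deg
strip right T [[333.3, 265.3], [333.8, 301.3]] rms 0.14 ok 1.00 [[0.4957, -0.127], [0.4057, -0.1286]] yaw 1.04 deg
fold T [[290.0, 295.7], [311.9, 295.5]] rms 0.11 ok 0.97 [[0.4192, -0.0206], [0.4199, -0.0741]] yaw 0.76 deg
lip T [[408.1, 242.4], [480.0, 240.5]] rms 0.17 ok 0.93 [[0.5545, -0.3148], [0.5606, -0.4958]] yaw 1.93 deg
front T [[411.3, 301.7], [489.4, 299.6]] rms 0.09 ok 1.00 [[0.4058, -0.3241], [0.4125, -0.5212]] yaw 1.96 deg
right T [[489.5, 248.1], [492.6, 295.0]] rms 0.07 ok 1.00 [[0.5428, -0.525], [0.4242, -0.5296]] yaw 2.22 deg
fence out T [[395.0, 188.8], [399.5, 298.1]] rms 0.09 ok 1.00 [[0.6886, -0.2808], [0.4152, -0.2901]] yaw 1.94 deg
fence in T [[407.5, 246.5], [409.2, 294.9]] rms 0.16 ok 0.85 [[0.543, -0.311], [0.4231, -0.3139]] yaw 1.37 deg
strip right S [[335.2, 260.2], [370.2, 277.0]] rms 0.05 ok 1.00 [[0.498, -0.124], [0.4068, -0.1249]] yaw 0.58 deg
strip far S [[329.7, 261.1], [285.0, 291.2]] rms 0.07 ok 1.00 [[0.5044, -0.1136], [0.5046, 0.0224]] yaw -0.06 deg
strip left S [[283.4, 296.9], [319.5, 318.4]] rms 0.07 ok 1.00 [[0.4948, 0.0368], [0.4038, 0.0368]] yaw -0.01 deg
lip S [[374.5, 211.8], [401.2, 193.7]] rms 0.13 ok 1.00 [[0.5498, -0.3435], [0.554, -0.475]] yaw 1.81 deg
right/front S [[420.1, 245.2], [454.7, 214.7]] rms 0.12 ok 1.00 [[0.3969, -0.309], [0.4037, -0.4947]] yaw 2.08 deg
fenceout S [[315.9, 199.1], [409.5, 235.0]] rms 0.06 ok 1.00 [[0.6877, -0.2784], [0.4156, -0.2868]] yaw 1.78 deg
fold S cloud 250 [ 0.41977449 -0.04057422  0.04942174] [ 0.41655583 -0.07432802  0.03634415] [ 0.42653613 -0.0133672   0.06011914]
```

Emit:
step_arm(targets=[-1, 0, 0, 0, 0, 0, 0.0465, -1, 0, 0, 0, 0, 0, 0.0465, -1, 0, 0, 0, 0, 0, 0.0465, -1, 0, 0, 0, 0, 0, 0.0465, -1, 0, 0, 0, 0, 0, 0.0465, -1, 0, 0, 0, 0, 0, 0.0465, -1, 0, 0, 0, 0, 0, 0.0465, -1, 0, 0, 0, 0, 0, 0.0465, -1, 0, 0, 0, 0, 0, 0.0465, -1, 0, 0, 0, 0, 0, 0])

```text
time: 1.1
ee_pos: [0.1644, 0.6286, 0.247]
tool_rot: [0.707, 0.707, -0.0, 0.0]
force: [0.2, 0.2, 0.0]
opening: 0.0871
grip_force: 0.0
```

Emit:
step_arm(targets=[-1, -0.113, 0.1, 0, 0, 0, 0, -1, -0.113, 0.1, 0, 0, 0, 0, -1, -0.113, 0.1, 0, 0, 0, 0, -1, -0.113, 0.1, 0, 0, 0, 0, -1, -0.113, 0.1, 0, 0, 0, 0, -1, -0.113, 0.1, 0, 0, 0, 0, -1, -0.113, 0.1, 0, 0, 0, 0, -1, -0.113, 0.1, 0, 0, 0, 0, -1, -0.113, 0.1, 0, 0, 0, 0, -1, -0.113, 0.1, 0, 0, 0, 0])

```text
time: 2.1
ee_pos: [0.4654, 0.2883, 0.2476]
tool_rot: [0.706, 0.709, 0.0, -0.0]
force: [1.4, 0.9, 0.6]
opening: 0.0869
grip_force: 0.0
```

Emit:
step_arm(targets=[-1, -0.113, -0.01, 0, 0, 0, 0, -1, -0.113, -0.01, 0, 0, 0, 0, -1, -0.113, -0.01, 0, 0, 0, 0, -1, -0.113, -0.01, 0, 0, 0, 0, -1, -0.113, -0.01, 0, 0, 0, 0, -1, -0.113, -0.01, 0, 0, 0, 0, -1, -0.113, -0.01, 0, 0, 0, 0, -1, -0.113, -0.01, 0, 0, 0, 0, -1, -0.113, -0.01, 0, 0, 0, 0, -1, -0.113, -0.01, 0, 0, 0, 0])

```text
time: 3.1
ee_pos: [0.4342, -0.0505, 0.2475]
tool_rot: [0.706, 0.709, 0.0, -0.0]
force: [0.7, 0.8, 0.1]
opening: 0.087
grip_force: 0.0
```

Emit:
step_arm(targets=[-1, 0, -0.01, 0.14, 0, 0, 0, -1, 0, -0.01, 0.14, 0, 0, 0, -1, 0, -0.01, 0.14, 0, 0, 0, -1, 0, -0.01, 0.13, 0, 0, 0, -1, 0, 0, 0, 0, 0, 0])

```text
time: 3.6
ee_pos: [0.4179, -0.0494, 0.0785]
tool_rot: [0.706, 0.708, -0.004, -0.003]
force: [-1.2, -0.6, -0.1]
opening: 0.0872
grip_force: 0.0
```

```bash
python3 - <<'E'
from bench import manip
import cv2
from h import *
s=manip.sense();print(s["ee_pos"],s["tool_rot"],s["joint_positions"],s["force"])
c=manip.capture("scene");x=c["pixels"][200:350,230:430];cv2.imwrite("pics/g1.png",cv2.resize(x,None,fx=4,fy=4,interpolation=2))
E
```

```text
[ 0.41792052 -0.04944809  0.07854111] [ 0.70611332  0.70808043 -0.00432329 -0.00271849] [-0.71953555 -0.02228435  0.77618821  2.19885342  0.02239216  0.96857166
  0.04645727] [-1.17204863 -0.59723094 -0.1000935 ]
```

View pics/g1.png

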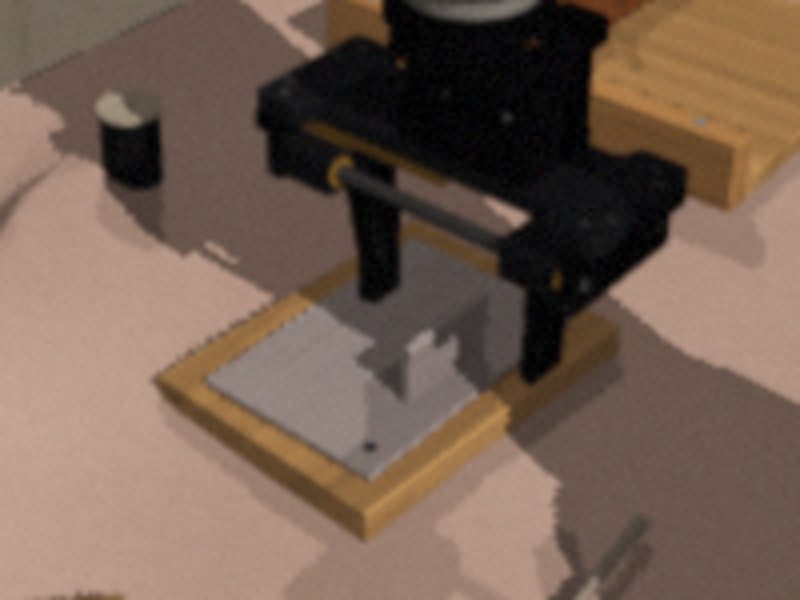

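The crop shows the open fingers straddling the fold, with the tips clear of the plate and the fold at crop (440,350). I'll descend the last 25 mm in small steps.

Emit:
step_arm(targets=[-1, 0, 0.01, 0.03, 0, 0, 0, -1, 0, 0, 0.02, 0, 0, 0, -1, 0, 0, 0.02, 0, 0, 0, -1, 0, 0, 0, 0, 0, 0])

```text
time: 4.05
ee_pos: [0.4257, -0.049, 0.0615]
tool_rot: [0.707, 0.707, -0.0, -0.0]
force: [-0.0, -0.0, -0.1]
opening: 0.0868
grip_force: 0.0
```

```bash
python3 - <<'E'
from bench import manip
s=manip.sense();print(s["ee_pos"],s["tool_rot"],s["joint_positions"],s["qvel"],s["force"])
E
```

```text
[ 0.42570686 -0.04901558  0.06147784] [ 7.06904725e-01  7.07308777e-01 -2.61675333e-05 -5.78342235e-05] [-0.71447681  0.03010886  0.78579273  2.20367251 -0.026878    0.91693129
  0.08801453] [-0.00218749 -0.01026801 -0.00102159 -0.0018551   0.00893704  0.01112555
 -0.01173239] [-0.00280681 -0.02263298 -0.0824336 ]
```

Emit:
step_arm(targets=[-1, 0, -0.015, 0.027, 0, 0, 0, -1, 0, 0, 0, 0, 0, 0, -1, 0, 0, 0, 0, 0, 0])

```text
time: 4.35
ee_pos: [0.4208, -0.049, 0.0533]
tool_rot: [0.707, 0.707, -0.0, -0.0]
force: [0.4, -0.7, 0.6]
opening: 0.0868
grip_force: 0.0
```

Emit:
step_arm(targets=[1, 0, 0, 0, 0, 0, 0, 1, 0, 0, 0, 0, 0, 0, 1, 0, 0, 0, 0, 0, 0, 1, 0, 0, 0, 0, 0, 0, 1, 0, 0, 0, 0, 0, 0, 1, 0, 0, 0, 0, 0, 0, 1, 0, 0, 0, 0, 0, 0], squeeze=30)

```text
time: 5.05
ee_pos: [0.4212, -0.0491, 0.0535]
tool_rot: [0.707, 0.707, 0.0, 0.0]
force: [0.4, -1.4, -0.5]
opening: 0.0388
grip_force: 0.0
```

Emit:
step_arm(targets=[1, 0, 0, 0, 0, 0, 0, 1, 0, 0, 0, 0, 0, 0, 1, 0, 0, 0, 0, 0, 0, 1, 0, 0, 0, 0, 0, 0, 1, 0, 0, 0, 0, 0, 0, 1, 0, 0, 0, 0, 0, 0, 1, 0, 0, 0, 0, 0, 0], squeeze=30)

```text
time: 5.75
ee_pos: [0.4214, -0.0491, 0.0535]
tool_rot: [0.707, 0.707, 0.0, 0.0]
force: [1.2, -0.4, -1.1]
opening: 0.0074
grip_force: 30.0
```

Emit:
step_arm(targets=[1, 0, 0, -0.03, 0, 0, 0, 1, 0, 0, -0.07, 0, 0, 0, 1, 0, 0, -0.1, 0, 0, 0, 1, 0, 0, 0, 0, 0, 0], squeeze=45)

```text
time: 6.15
ee_pos: [0.4234, -0.0491, 0.1167]
tool_rot: [0.707, 0.707, 0.003, 0.001]
force: [-0.1, 0.3, -1.4]
opening: 0.0076
grip_force: 45.0
```

Emit:
step_arm(targets=[1, -0.07, 0.01, 0, 0, 0, 0, 1, -0.13, 0.015, 0, 0, 0, 0, 1, -0.13, 0.015, 0, 0, 0, 0, 1, -0.13, 0.015, 0, 0, 0, 0, 1, -0.13, 0.015, 0, 0, 0, 0, 1, -0.13, 0.015, 0, 0, 0, 0, 1, -0.13, 0.015, 0, 0, 0, 0, 1, -0.13, 0.015, 0, 0, 0, 0, 1, -0.13, 0.015, 0, 0, 0, -0.0108, 1, -0.07, 0.01, 0, 0, 0, 0])

```text
time: 7.15
ee_pos: [0.4622, -0.4062, 0.1123]
tool_rot: [0.696, 0.718, -0.001, -0.001]
force: [-0.2, -1.4, -2.4]
opening: 0.0074
grip_force: 45.0
```

Emit:
step_arm(targets=[1, 0, 0, 0, 0, 0, 0, 1, 0, 0, 0, 0, 0, 0])

```text
time: 7.35
ee_pos: [0.4629, -0.4026, 0.1122]
tool_rot: [0.695, 0.719, -0.0, -0.001]
force: [-0.3, -0.1, -2.7]
opening: 0.0079
grip_force: 45.0
```

```bash
python3 - <<'E'
from bench import manip
import cv2
from h import *
s=manip.sense();print(s["ee_pos"],s["tool_rot"],s["joint_positions"],s["force"],s["ft_torque"])
for n in("scene","top"):
    c=manip.capture(n);np.savez(n+"1.npz",**c)
    x=c["pixels"][140:290,290:490] if n=="scene" else c["pixels"][170:320,370:520];cv2.imwrite(f"pics/h{n}.png",cv2.resize(x,None,fx=4,fy=4,interpolation=2))
E
```

```text
[ 0.46291616 -0.40255409  0.11219542] [ 6.95330240e-01  7.18688911e-01 -2.99037951e-04 -1.42005398e-03] [-0.05710028  0.48398035  0.93182458  1.72782077 -0.42112162  1.14822859
  1.03125312] [-0.31667952 -0.10275386 -2.68487634] [-0.03789149  0.10008437  0.00265557]
```

View pics/hscene.png

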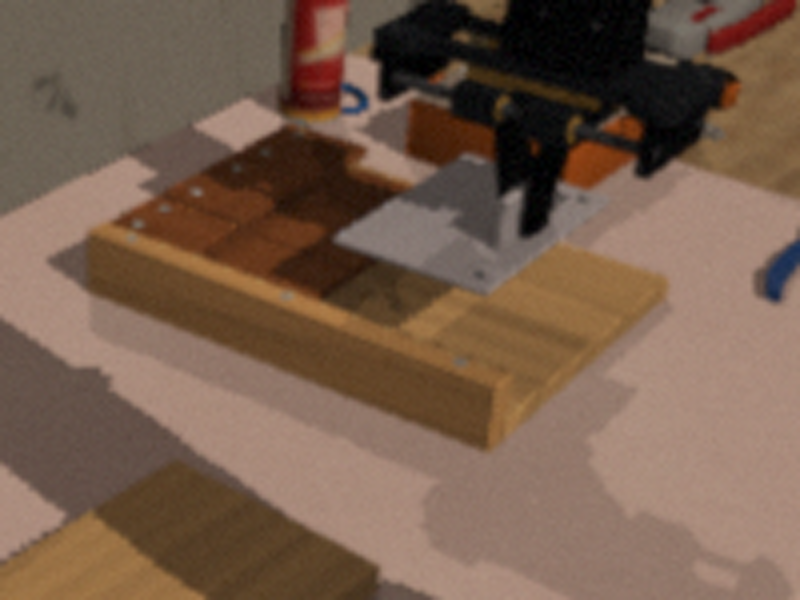

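The crop shows the strip held level above the deck with its far-left corner at (337,238), the lip beyond it and the fence to its left. I'll go down to about 7 mm above the deck and check the gaps.

Emit:
step_arm(targets=[1, 0, 0, 0.06, 0, 0, 0, 1, 0, 0, 0.06, 0, 0, 0, 1, 0, 0, 0.06, 0, 0, 0, 1, 0, 0, 0, 0, 0, 0, 1, 0, 0, 0, 0, 0, 0])

```text
time: 7.95
ee_pos: [0.4634, -0.4025, 0.0584]
tool_rot: [0.695, 0.719, -0.0, -0.001]
force: [0.2, -0.7, -2.5]
opening: 0.0074
grip_force: 45.0
```

```bash
python3 - <<'E'
from bench import manip
import cv2
from h import *
s=manip.sense();print(s["ee_pos"],s["tool_rot"],s["force"],s["ft_torque"])
a=manip.capture("scene");np.savez("scene2.npz",**a);b=manip.capture("top");np.savez("top2.npz",**b)
f=lambda x,k:cv2.resize(x,None,fx=k,fy=k,interpolation=2)
cv2.imwrite("pics/k.png",np.hstack([f(a["pixels"][165:265,330:430],4),f(b["pixels"][200:300,395:495],4)]))
E
```

```text
[ 0.46343077 -0.40253162  0.05840397] [ 6.94932480e-01  7.19074357e-01 -3.28551697e-04 -8.99615721e-04] [ 0.19623831 -0.70882889 -2.54194797] [-0.0886292   0.0403315  -0.03572475]
```

View pics/k.png

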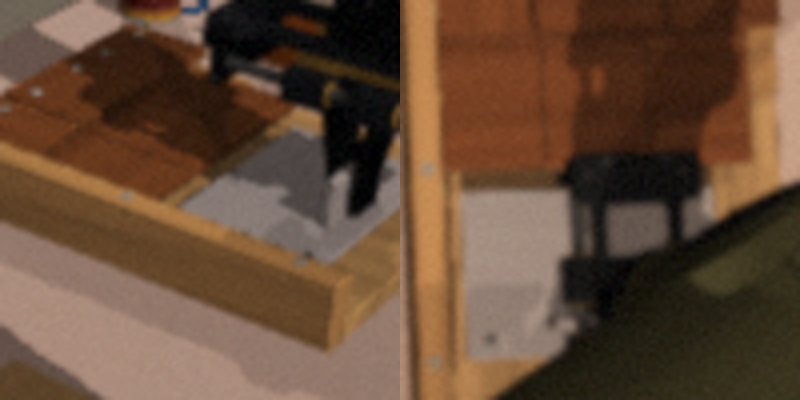

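The left half shows the strip low over the deck, still in front of the lip. In the right half (top view) the lip is at row 172 and the strip's far edge at row 187, so the gap is about 10 mm. The strip's end is at column 460 and the fence at 440, so that gap is also about 10 mm. Next I check the strip's yaw against the fence and touch down.

```bash
python3 - <<'E'
from h import *
t=load("top2.npz");K=lambda u,v:(395+(u-400)/4,200+v/4)
for n,a,b,z,ch,ax in[("end",K(461,198),K(465,335),.031,"s","x"),("far",K(470,187),K(560,189),.031,"L","y"),("lip",K(470,172),K(560,171),.035,"a","y"),("fence out",K(404,20),K(412,380),.048,"b","x"),("fence in",K(437,10),K(450,200),.048,"b","x")]:
    e,r,k=edge(t,a,b,2.5,ch);P=ray(t,e,z);d=P[1]-P[0];y=np.arctan2(d[1],d[0]) if ax=="x" else np.arctan2(-d[0],d[1])
    print(n,e.round(1).tolist(),round(r,2),round(k,2),P[:,:2].round(4).tolist(),np.degrees((y+np.pi/2)%np.pi-np.pi/2).round(2))
E
```

```text
end [[409.5, 249.5], [411.1, 283.8]] 0.08 1.0 [[0.5367, -0.3186], [0.4508, -0.3219]] 2.22
far [[412.5, 247.3], [435.0, 247.0]] 0.12 1.0 [[0.5425, -0.3263], [0.5436, -0.3831]] 1.12
lip [[412.5, 242.3], [435.0, 241.7]] 0.09 1.0 [[0.5548, -0.3257], [0.5565, -0.3824]] 1.76
fence out [[395.7, 205.0], [399.2, 295.0]] 0.07 1.0 [[0.6472, -0.2823], [0.4228, -0.2894]] 1.81
fence in [[403.2, 202.6], [405.9, 250.1]] 0.09 0.92 [[0.6535, -0.301], [0.5339, -0.3068]] 2.76
```

Emit:
step_arm(targets=[1, 0, 0, 0.013, 0, 0, 0, 1, 0, 0, 0.01, 0, 0, 0, 1, 0, 0, 0, 0, 0, 0, 1, 0, 0, 0, 0, 0, 0])

```text
time: 8.45
ee_pos: [0.464, -0.4029, 0.0526]
tool_rot: [0.695, 0.719, 0.0, 0.0]
force: [0.2, 0.4, -2.7]
opening: 0.008
grip_force: 45.0
```

Emit:
step_arm(targets=[1, 0, 0, 0.004, 0, 0, 0, 1, 0, 0, 0.003, 0, 0, 0, 1, 0, 0, 0, 0, 0, 0, 1, 0, 0, 0, 0, 0, 0])

```text
time: 8.85
ee_pos: [0.464, -0.4029, 0.0504]
tool_rot: [0.695, 0.719, 0.0, -0.0]
force: [0.1, -0.8, -3.5]
opening: 0.0077
grip_force: 45.0
```

Emit:
step_arm(targets=[1, 0, 0, 0.003, 0, 0, 0, 1, 0, 0, 0, 0, 0, 0, 1, 0, 0, 0, 0, 0, 0])

```text
time: 9.15
ee_pos: [0.4641, -0.4031, 0.0497]
tool_rot: [0.695, 0.719, 0.0, 0.0]
force: [1.2, 0.2, -1.7]
opening: 0.0077
grip_force: 45.0
```

Emit:
step_arm(targets=[1, 0, 0, 0.002, 0, 0, 0, 1, 0, 0, 0, 0, 0, 0, 1, 0, 0, 0, 0, 0, 0])

```text
time: 9.45
ee_pos: [0.4641, -0.4031, 0.0496]
tool_rot: [0.695, 0.719, 0.0, 0.0]
force: [-2.3, 2.0, 6.5]
opening: 0.0079
grip_force: 45.0
```

Emit:
step_arm(targets=[1, 0.006, 0, -0.001, 0, 0, 0, 1, 0.01, 0, 0, 0, 0, 0, 1, 0.01, 0, 0, 0, 0, 0, 1, 0.006, 0, 0, 0, 0, 0, 1, 0, 0, 0, 0, 0, 0])

```text
time: 9.95
ee_pos: [0.4639, -0.3935, 0.0496]
tool_rot: [0.695, 0.719, 0.0, 0.0]
force: [0.3, -1.4, 3.2]
opening: 0.0076
grip_force: 45.0
```

```bash
python3 - <<'E'
from bench import manip
s=manip.sense();print(s["ee_pos"],s["tool_rot"],s["force"],s["ft_torque"])
E
```

```text
[ 0.46392988 -0.39350651  0.04962265] [6.94842875e-01 7.19161414e-01 2.01098794e-05 4.88185468e-04] [ 0.25258039 -1.43834947  3.16601397] [-0.46412524  0.06999538 -0.05937828]
```

Emit:
step_arm(targets=[1, 0, 0, 0, 0, -0.0015, 0, 1, 0, 0, 0, 0, 0, 0, 1, 0, 0, 0, 0, 0, 0])

```text
time: 10.25
ee_pos: [0.464, -0.3934, 0.0496]
tool_rot: [0.695, 0.719, -0.001, 0.002]
force: [-0.0, -1.3, 4.9]
opening: 0.0072
grip_force: 45.0
```

```bash
python3 - <<'E'
from bench import manip
s=manip.sense();print(s["ee_pos"],s["tool_rot"],s["force"],s["ft_torque"])
E
```

```text
[ 0.46395933 -0.39342138  0.04961276] [ 0.69489508  0.71910707 -0.00140967  0.00196546] [-0.03141952 -1.33725805  4.94528126] [-0.17411051  0.0455901  -0.06309009]
```

Emit:
step_arm(targets=[1, 0.003, 0, 0, 0, -0.0005, 0, 1, 0.003, 0, 0, 0, 0, 0, 1, 0.002, 0, 0, 0, 0, 0, 1, 0, 0, 0, 0, 0, 0])

```text
time: 10.65
ee_pos: [0.4637, -0.3915, 0.0496]
tool_rot: [0.695, 0.719, -0.002, 0.003]
force: [0.9, -3.3, 5.3]
opening: 0.0078
grip_force: 45.0
```

Emit:
step_arm(targets=[1, 0.002, 0, 0, 0, 0, 0, 1, 0.002, 0, 0, 0, 0, 0, 1, 0, 0, 0, 0, 0, 0])

```text
time: 10.95
ee_pos: [0.4637, -0.3903, 0.0496]
tool_rot: [0.695, 0.719, -0.002, 0.003]
force: [0.6, -4.5, 5.4]
opening: 0.0077
grip_force: 45.0
```

```bash
python3 - <<'E'
from bench import manip
s=manip.sense();print(s["ee_pos"],s["tool_rot"],s["force"],s["ft_torque"])
E
```

```text
[ 0.46365222 -0.39032801  0.04960015] [ 0.69499783  0.71900249 -0.00230729  0.00284663] [ 0.55537008 -4.51413425  5.44843064] [-0.56657441 -0.02142617 -0.10269133]
```

Emit:
step_arm(targets=[1, 0.002, 0, 0, 0, 0, 0, 1, 0, 0, 0, 0, 0, 0, 1, 0, 0, 0, 0, 0, 0])

```text
time: 11.25
ee_pos: [0.4637, -0.3903, 0.0496]
tool_rot: [0.695, 0.719, -0.003, 0.003]
force: [0.7, -5.6, 4.4]
opening: 0.0076
grip_force: 45.0
```

Emit:
step_arm(targets=[1, 0.002, 0, 0, 0, 0, 0, 1, 0, 0, 0, 0, 0, 0, 1, 0, 0, 0, 0, 0, 0])

```text
time: 11.55
ee_pos: [0.4637, -0.3902, 0.0497]
tool_rot: [0.695, 0.719, -0.003, 0.004]
force: [0.5, -6.9, 4.2]
opening: 0.0077
grip_force: 45.0
```

```bash
python3 - <<'E'
from bench import manip
s=manip.sense();print(s["ee_pos"],s["tool_rot"],s["force"],s["ft_torque"])
E
```

```text
[ 0.46368945 -0.39020244  0.04972563] [ 0.69512666  0.71887155 -0.00286633  0.0037959 ] [ 0.45431516 -6.89445483  4.15568842] [-1.12585038 -0.07518751 -0.0996216 ]
```

Emit:
step_arm(targets=[1, 0.002, 0, 0, 0, 0, -0.0005, 1, 0.002, 0, 0, 0, 0, -0.0005, 1, 0, 0, 0, 0, 0, 0, 1, 0, 0, 0, 0, 0, 0])

```text
time: 11.95
ee_pos: [0.4638, -0.3901, 0.05]
tool_rot: [0.694, 0.72, -0.003, 0.005]
force: [1.7, -7.7, 3.0]
opening: 0.0077
grip_force: 45.0
```

```bash
python3 - <<'E'
from bench import manip
from h import *
s=manip.sense();print(s["ee_pos"],s["tool_rot"],s["force"],s["ft_torque"])
np.savez("top3.npz",**manip.capture("top"))
t=load("top3.npz");K=lambda u,v:(395+(u-400)/4,200+v/4)
for n,a,b,z,ch,ax in[("end",K(446,198),K(452,335),.022,"s","x"),("fence out",K(404,20),K(412,380),.048,"b","x"),("far",K(470,187),K(560,189),.022,"L","y")]:
    e,r,k=edge(t,a,b,2.5,ch);P=ray(t,e,z);d=P[1]-P[0];y=np.arctan2(d[1],d[0]) if ax=="x" else np.arctan2(-d[0],d[1])
    print(n,e.round(1).tolist(),round(r,2),round(k,2),P[:,:2].round(4).tolist(),np.degrees((y+np.pi/2)%np.pi-np.pi/2).round(2))
E
```

```text
[ 0.46376807 -0.39008203  0.05002713] [ 0.69417439  0.71978318 -0.00333852  0.00479089] [ 1.69564112 -7.65371672  3.02507316] [-1.54049851 -0.21116233 -0.06566554]
end [[406.0, 249.5], [407.4, 283.8]] 0.1 1.0 [[0.5374, -0.3113], [0.4507, -0.3142]] 1.91
fence out [[395.7, 205.0], [399.2, 295.0]] 0.07 1.0 [[0.6472, -0.2823], [0.4228, -0.2894]] 1.83
far [[412.5, 248.3], [435.0, 246.7]] 0.11 0.85 [[0.5405, -0.3278], [0.5452, -0.3852]] 4.66
```

Emit:
step_arm(targets=[1, -0.002, 0, 0, 0, 0.001, 0, 1, 0, 0, 0, 0, 0.001, 0, 1, 0, 0, 0, 0, 0, 0, 1, 0, 0, 0, 0, 0, 0])

```text
time: 12.4
ee_pos: [0.4638, -0.3902, 0.0496]
tool_rot: [0.694, 0.72, -0.001, 0.002]
force: [2.4, -8.4, 2.1]
opening: 0.0077
grip_force: 45.0
```

```bash
cat > st.py <<'E'
from bench import manip
import numpy as np
from scipy.spatial.transform import Rotation as R
s=manip.sense();m=R.from_quat(s["tool_rot"]).as_matrix()
print("t",s["time"],"p",(s["ee_pos"]*1e3).round(2),"zdir",(m[:2,2]*1e3).round(2),"yaw",np.degrees(np.arctan2(m[1,1],m[0,1])).round(2),"F",s["force"].round(2),"M",s["ft_torque"].round(3))
E
python3 st.py
```

```text
t 12.4 p [ 463.78 -390.25   49.64] zdir [ 1.66 -4.56] yaw 2.09 F [ 2.4  -8.42  2.1 ] M [-1.507 -0.244 -0.116]
```

Emit:
step_arm(targets=[1, -0.003, 0, 0, 0, 0, 0.0005, 1, 0, 0.005, 0, 0, 0, 0, 1, 0, 0.01, 0, 0, 0, 0, 1, 0, 0.01, 0, 0, 0, 0, 1, 0, 0.01, 0, 0, 0, 0, 1, 0, 0.005, 0, 0, 0, 0, 1, 0, 0, 0, 0, 0, 0])

```text
time: 13.1
ee_pos: [0.4719, -0.3901, 0.0496]
tool_rot: [0.695, 0.719, -0.002, -0.002]
force: [-7.0, -3.1, 10.5]
opening: 0.0078
grip_force: 45.0
```

```bash
python3 st.py; python3 - <<'E'
from bench import manip
import cv2
from h import *
a=manip.capture("scene");b=manip.capture("top");np.savez("top4.npz",**b)
f=lambda x,k:cv2.resize(x,None,fx=k,fy=k,interpolation=2)
cv2.imwrite("pics/n.png",np.hstack([f(a["pixels"][165:265,330:430],4),f(b["pixels"][200:300,395:495],4)]))
E
```

```text
t 13.1 p [ 471.91 -390.08   49.6 ] zdir [-4.97 -0.51] yaw 1.94 F [-7.02 -3.13 10.5 ] M [-0.75   1.493  0.02 ]
```

View pics/n.png

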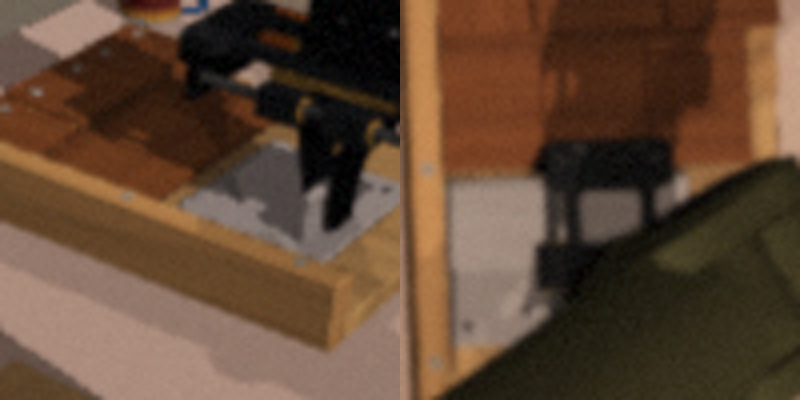

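The right half (top view) shows the strip's end at the fence along its whole length, and its far edge at about row 178, just short of the lip at about row 172. Friction has pitched the tool slightly, so I'll ease the down-force and level it before entering the slot.

Emit:
step_arm(targets=[1, 0, 0, -0.001, -0.001, 0, 0, 1, 0, 0.004, 0, 0, 0, 0, 1, 0, 0.005, 0, 0, 0, 0, 1, 0, 0.005, 0, 0, 0, 0, 1, 0, 0.005, 0, 0, 0, 0])

```text
time: 13.7
ee_pos: [0.4771, -0.3899, 0.0496]
tool_rot: [0.695, 0.719, -0.001, -0.001]
force: [-7.6, -4.1, 9.9]
opening: 0.0079
grip_force: 45.0
```

```bash
python3 st.py
```

```text
t 13.7 p [ 477.1  -389.89   49.58] zdir [-2.58 -0.3 ] yaw 1.92 F [-7.64 -4.05  9.94] M [-0.868  1.698 -0.002]
```

Emit:
step_arm(targets=[1, 0, 0.003, -0.0015, 0, 0, 0, 1, 0, 0.006, 0, 0, 0, 0, 1, 0, 0.007, 0, 0, 0, 0, 1, 0, 0.007, 0, 0, 0, 0, 1, 0, 0.007, 0, 0, 0, 0])

```text
time: 14.2
ee_pos: [0.4863, -0.3896, 0.0496]
tool_rot: [0.695, 0.719, -0.001, -0.001]
force: [-6.3, -3.6, 5.2]
opening: 0.0073
grip_force: 45.0
```

```bash
python3 st.py
```

```text
t 14.2 p [ 486.32 -389.61   49.62] zdir [-2.39 -0.8 ] yaw 1.92 F [-6.35 -3.56  5.19] M [-1.049  1.389  0.084]
```

Emit:
step_arm(targets=[1, 0, 0.01, 0, 0, 0, 0, 1, 0, 0.01, 0, 0, 0, 0, 1, 0, 0.01, 0, 0, 0, 0, 1, 0, 0.01, 0, 0, 0, 0, 1, 0, 0.01, 0, 0, 0, 0])

```text
time: 14.7
ee_pos: [0.5013, -0.3891, 0.0496]
tool_rot: [0.695, 0.719, -0.001, -0.001]
force: [-6.5, -4.3, 5.6]
opening: 0.0075
grip_force: 45.0
```

```bash
python3 st.py; python3 - <<'E'
from bench import manip
import cv2
from h import *
a=manip.capture("scene");b=manip.capture("top");np.savez("top5.npz",**b);np.savez("scene5.npz",**a)
f=lambda x,k:cv2.resize(x,None,fx=k,fy=k,interpolation=2)
cv2.imwrite("pics/o.png",np.hstack([f(a["pixels"][165:265,330:430],4),f(b["pixels"][200:300,395:495],4)]))
E
```

```text
t 14.7 p [ 501.29 -389.09   49.62] zdir [-2.53 -0.75] yaw 1.92 F [-6.54 -4.31  5.65] M [-1.048  1.389  0.034]
```

View pics/o.png

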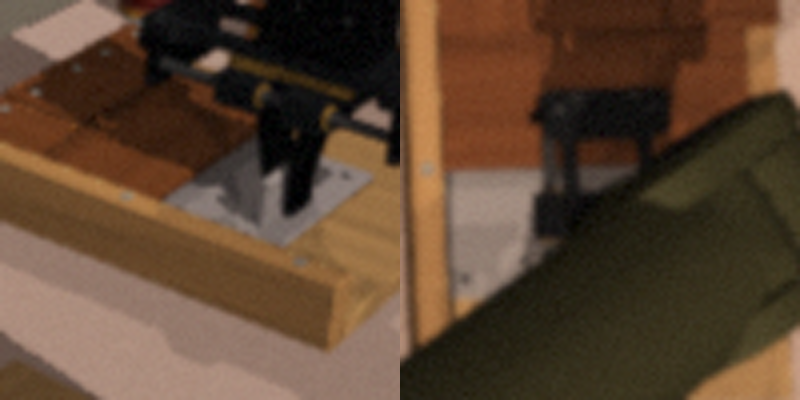

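Both halves show the far edge under the shingle. The lip is still at row 170 and hasn't risen, and the end is still on the fence. Continuing to the batten.

Emit:
step_arm(targets=[1, 0, 0.01, 0, 0, 0, 0, 1, 0, 0.01, 0, 0, 0, 0, 1, 0, 0.01, 0, 0, 0, 0, 1, 0, 0.007, 0, 0, 0, 0, 1, 0, 0, 0, 0, 0, 0])

```text
time: 15.3
ee_pos: [0.5129, -0.3887, 0.0496]
tool_rot: [0.695, 0.719, -0.001, -0.0]
force: [-4.8, -3.6, 4.9]
opening: 0.0077
grip_force: 45.0
```

Emit:
step_arm(targets=[1, 0, 0.003, 0, 0, 0, 0, 1, 0, 0.003, 0, 0, 0, 0, 1, 0, 0.003, 0, 0, 0, 0, 1, 0, 0, 0, 0, 0, 0])

```text
time: 15.7
ee_pos: [0.5152, -0.3886, 0.0496]
tool_rot: [0.695, 0.719, -0.001, -0.001]
force: [-6.8, -5.1, 5.0]
opening: 0.0081
grip_force: 45.0
```

```bash
python3 st.py
```

```text
t 15.7 p [ 515.2  -388.59   49.62] zdir [-2.35 -0.86] yaw 1.93 F [-6.77 -5.05  4.97] M [-1.051e+00  1.278e+00  1.000e-03]
```

Emit:
step_arm(targets=[1, 0, 0.003, 0, 0, 0, 0, 1, 0, 0.003, 0, 0, 0, 0, 1, 0, 0.003, 0, 0, 0, 0, 1, 0, 0, 0, 0, 0, 0])

```text
time: 16.1
ee_pos: [0.5179, -0.3885, 0.0496]
tool_rot: [0.695, 0.719, -0.001, -0.001]
force: [-5.1, -5.1, 5.3]
opening: 0.0071
grip_force: 45.0
```

```bash
python3 st.py
```

```text
t 16.1 p [ 517.89 -388.48   49.62] zdir [-2.38 -0.87] yaw 1.93 F [-5.15 -5.15  5.35] M [-1.067  1.25  -0.008]
```

Emit:
step_arm(targets=[1, 0, 0.003, 0, 0, 0, 0, 1, 0, 0.003, 0, 0, 0, 0, 1, 0, 0, 0, 0, 0, 0])

```text
time: 16.4
ee_pos: [0.5197, -0.3884, 0.0496]
tool_rot: [0.695, 0.719, -0.001, -0.001]
force: [-5.3, -4.9, 5.0]
opening: 0.0079
grip_force: 45.0
```

```bash
python3 st.py
```

```text
t 16.4 p [ 519.69 -388.45   49.63] zdir [-2.36 -0.88] yaw 1.93 F [-5.28 -4.9   5.01] M [-1.074  1.221  0.019]
```

Not at the batten yet, since the strip still moves freely.

Emit:
step_arm(targets=[1, 0, 0.003, 0, 0, 0, 0, 1, 0, 0.003, 0, 0, 0, 0, 1, 0, 0, 0, 0, 0, 0])

```text
time: 16.7
ee_pos: [0.5215, -0.3884, 0.0496]
tool_rot: [0.695, 0.719, -0.001, -0.001]
force: [-5.7, -3.5, 5.7]
opening: 0.0075
grip_force: 45.0
```

Emit:
step_arm(targets=[1, 0, 0.003, 0, 0, 0, 0, 1, 0, 0.003, 0, 0, 0, 0, 1, 0, 0, 0, 0, 0, 0])

```text
time: 17.0
ee_pos: [0.5223, -0.3883, 0.0496]
tool_rot: [0.695, 0.719, -0.001, -0.001]
force: [-9.3, -4.7, 7.6]
opening: 0.0079
grip_force: 45.0
```

```bash
python3 st.py
```

```text
t 17.0 p [ 522.29 -388.33   49.6 ] zdir [-4.04 -0.2 ] yaw 1.91 F [-9.27 -4.71  7.57] M [-0.915  1.661  0.063]
```

Emit:
step_arm(targets=[1, 0, 0.003, 0, 0, 0, 0, 1, 0, 0.003, 0, 0, 0, 0, 1, 0, 0, 0, 0, 0, 0])

```text
time: 17.3
ee_pos: [0.5223, -0.3884, 0.0496]
tool_rot: [0.696, 0.718, -0.002, -0.003]
force: [-12.3, -2.8, 10.3]
opening: 0.0078
grip_force: 45.1
```

```bash
python3 st.py
```

```text
t 17.3 p [ 522.31 -388.37   49.6 ] zdir [-6.84  0.94] yaw 1.86 F [-12.28  -2.77  10.34] M [-0.673  2.353  0.095]
```

Emit:
step_arm(targets=[1, 0.002, -0.002, 0, -0.001, 0, 0, 1, 0, 0, 0, -0.001, 0, 0, 1, 0, 0, 0, 0, 0, 0, 1, 0, 0, 0, 0, 0, 0])

```text
time: 17.7
ee_pos: [0.5222, -0.3884, 0.0496]
tool_rot: [0.696, 0.719, 0.0, 0.0]
force: [-9.5, -4.4, 9.0]
opening: 0.0074
grip_force: 45.0
```

```bash
python3 st.py
```

```text
t 17.7 p [ 522.22 -388.35   49.61] zdir [ 0.65 -0.39] yaw 1.86 F [-9.53 -4.4   9.04] M [-1.072  2.245  0.012]
```

Emit:
step_arm(targets=[1, 0.001, 0, 0, -0.001, -0.0015, 0, 1, 0, 0, 0, 0, 0, 0, 1, 0, 0, 0, 0, 0, 0])

```text
time: 18.0
ee_pos: [0.5222, -0.3883, 0.0496]
tool_rot: [0.696, 0.718, -0.001, 0.003]
force: [-10.0, -5.0, 8.2]
opening: 0.0078
grip_force: 45.0
```

```bash
python3 st.py
```

```text
t 18.0 p [ 522.18 -388.26   49.59] zdir [ 3.95 -5.39] yaw 1.86 F [-10.05  -4.99   8.21] M [-0.981  2.299  0.021]
```

Emit:
step_arm(targets=[1, 0, 0, 0.0005, 0, 0, 0, 1, 0, 0, 0, 0, 0, 0, 1, 0, 0, 0, 0, 0, 0, 1, 0, 0, 0, 0, 0, 0, 1, 0, 0, 0, 0, 0, 0])

```text
time: 18.5
ee_pos: [0.5221, -0.3883, 0.0496]
tool_rot: [0.696, 0.718, -0.001, 0.003]
force: [-9.4, -5.3, 8.3]
opening: 0.0075
grip_force: 45.0
```

```bash
python3 st.py; python3 - <<'E'
from bench import manip
import cv2
from h import *
a=manip.capture("scene");b=manip.capture("top");np.savez("top6.npz",**b);np.savez("scene6.npz",**a)
f=lambda x,k:cv2.resize(x,None,fx=k,fy=k,interpolation=2)
cv2.imwrite("pics/p.png",np.hstack([f(a["pixels"][165:265,330:430],4),f(b["pixels"][200:300,395:495],4)]))
K=lambda u,v:(395+(u-400)/4,200+v/4)
for n in("top4.npz","top6.npz"):
    print("lip",edge(load(n),K(450,171),K(530,170),2.5,"a")[0].round(2).tolist())
t=load("top6.npz");e,r,k=edge(t,K(447,180),K(450,250),2,"s");print("end",e.round(2).tolist(),r,ray(t,e,.022).round(4))
C0,C6=[cloud(load(x)) for x in("scene0.npz","scene6.npz")]
m=(slice(200,211),slice(352,372));print("shingle z",np.median(C0[m][...,2]),np.median(C6[m][...,2]))
E
python3 st.py
```

```text
t 18.5 p [ 522.15 -388.28   49.6 ] zdir [ 3.9  -5.21] yaw 1.86 F [-9.4  -5.32  8.32] M [-0.901  2.378 -0.004]
lip [[407.5, 242.9], [427.5, 242.58]]
lip [[407.49, 242.01], [427.49, 241.47]]
end [[406.08, 245.03], [406.76, 262.53]] 0.028831561846788704 [[ 0.5488 -0.3117  0.022 ]
 [ 0.5043 -0.313   0.022 ]]
shingle z 0.03392324581532902 0.033845020757554745
t 18.6 p [ 522.19 -388.3    49.61] zdir [ 3.96 -5.26] yaw 1.86 F [-10.52  -5.17   8.38] M [-0.929  2.394  0.051]
```

View pics/p.png

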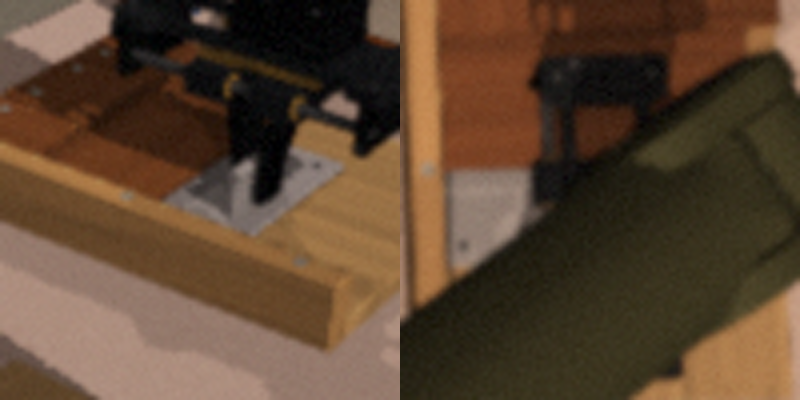

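The final view shows the strip under the shingle and the fence end closed. The lip hasn't moved and the shingle height is unchanged. I'll check the depth from the exposed near edge, which should show 60 mm when home.

```bash
python3 - <<'E'
from h import *
K=lambda u,v:(395+(u-400)/4,200+v/4)
S=lambda u,v:(330+u/4,165+v/4)
t=load("top6.npz");t0=load("top0.npz");s=load("scene6.npz")
e,r,k=edge(t,K(455,269),K(480,268),2.5,"s",20);P=ray(t,e,.022);print("near T",P[:,:2].round(4).tolist(),r)
e,r,k=edge(t,K(455,170),K(525,169),2.5,"s",30);L=ray(t,e,.035);print("lip T",L[:,:2].round(4).tolist(),r)
e,r,k=edge(s,S(265,228),S(335,172),2.5,"s",30);P=ray(s,e,.022);print("near S",P[:,:2].round(4).tolist(),r)
e,r,k=edge(s,S(170,200),S(205,174),2.5,"s",30);P=ray(s,e,.035);print("lip S",P[:,:2].round(4).tolist(),r)
E
```

```text
near T [[0.4949, -0.3179], [0.4934, -0.3338]] 0.10077529336746506
lip T [[0.5559, -0.3163], [0.5569, -0.3604]] 0.00390084974463996
near S [[0.4945, -0.358], [0.4978, -0.4489]] 0.06522071370138008
lip S [[0.549, -0.3301], [0.5509, -0.3722]] 0.029593190695927953
```

The exposed depth is about 61 mm in the top view and 56 mm in the scene view, against 60 mm expected. Together with the hard stop at the batten, that says the strip is home.

```bash
python3 -c "
from bench import manip
print(manip.job_done())"
```

```text
the job is handed in; nothing more can be done
None
```

The job is handed in: the flashing lies flat with its end against the fence and its far edge under the shingle, hard against the batten. The shingle showed no lift in the images, and the arm still grips the strip and presses it down with about 8–11 N.

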